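# Mark a drawer front for its knob with an automatic centre punch

## Robot

A 7-joint arm with a two-finger parallel gripper is mounted at the origin on the work surface; the furniture and walls round the work are solid. World frame = base frame: x ahead of the robot, y to its left, z up, the work surface at z = 0. Lengths are in m, angles in rad, forces in N, time in s.
With the tool pointing down it reaches from about 0.425 to 0.925 m from the base axis. Payload 6.8 kg.
Tool frame: the origin (TCP) lies on the centre line of the jaws, within the pads' length; the fingertips stand bot.tip_reach ahead of it and the grasp point (between the pads) lies 3 mm ahead of it (bot.tip_reach is the distance from the TCP to the fingertips, in m); z points along the fingers, y is the line along which they close (so a half turn about z gives the same grasp; the last joint's range is limited). The gripper opens to 85 mm and grips with 20 to 120 N. Pads are 22 mm wide; open, the fingers measure 114 mm over their backs; the gripper's body (76 mm by 85 mm) begins 54 mm behind the grasp point. The pads swing forward as they close: fully open they stand 13 mm farther back than shut.
Start: joints at [1.131, 0.477, 0.022, 1.555, -0.011, 1.109, -0.083], TCP at [0.22, -0.638, 0.253] pointing down, gripper open.
Joint ranges: [-2.96, 2.96], [-0.34, 2.1], [-1.41, 1.46], [0.24, 2.44], [-1.37, 4.51], [0.17, 1.92], [-2.96, 2.96]. Speed limits (rad/s): [2.39, 2.39, 3.14, 3.14, 3.14, 3.14, 3.14].

## Interface

Orientations are given as a unit quaternion [w, x, y, z].
In Python, from station import bot gives the robot as it stands.
- The arm moves only by the tool jog_arm, never from a script. Its argument "deltas" is a list of rows, each a list of 7 numbers: the shift along the world's x, y, z in m, then the turn, a rotation vector about the world's x, y, z in rad, then the opening, from 0 (shut) to 1 (fully open). In form: [[x, y, z, rx, ry, rz, grip], ...]. A call has 1 to 10 rows; each row shifts and turns the commanded pose from where the row before left it; what a row does not reach is not made up. A row lasts 1/10 s, in which the tool goes at most 50 mm and 8.59 degrees, less where a joint would pass 70% of its speed; a pose out of reach is approached as far as the arm can. A call with a gripper value outside its range is refused whole. The fingers move at their own pace and stop on an object; "newtons" is the grip in N (left out, the last holds). Time passes only in rows, so rows that do not move let the fingers close. It gives the time, the measured TCP pose, the force, the opening and the grip force at its end, in the units of the state.
- bot.get_obs(): the state, without advancing time (a new reading comes with each control period).
- bot.read_camera(name): name is "scene" or "top" or "wrist"; returns a dict with "img" (384x512x3 uint8, red, green, blue), "K" (3x3 intrinsics, pixels), "eye" and "attitude" of the camera in the world. Camera axes: x right, y down, z forward; pixel columns grow to the right and rows downward; lengths in m; the calibration is good to about 2 mm. The wrist camera is an equidistant fisheye: a pixel r from the principal point sees the ray r / f radians off the axis. A picture is of the moment at which its call begins. There is no depth.
- bot.hand_in(): hands the job in; it is judged then, once.
The state is a dict: "t": time; "q": joint angles; "joint_vel": joint speeds; "joint_torque": joint torques, N m; "eef_pos": TCP position; "tool_rot": TCP orientation; "contact_force": force on the tool from outside, world axes, zero at the start; "torque": the same for the moment, N m; "gripper_width": opening from 0.0 (shut) to 1.0 (fully open); "grasp_force": force on a finger pad.
Only numpy, scipy, OpenCV 4.12 (cv2) and the standard library are available. Lean on these libraries where they do the work, as an engineer would, in place of code of your own. Each camera call takes 0.05 s, during which the arm holds its last target. There are 200 camera calls.

## Task

Take the automatic centre punch out of the wooden tool block, put its point down the steel bushing of the jig on the drawer front and press it straight down until its spring trips with a snap, once, so the wood gets a single dent for the drill; do not lean on it after the snap or strain the jig sideways. Then set the punch back upright, point down, fully home in its hole in the tool block without letting it drop, and leave the other things on the worktop where they are.

Things in the scene. Friction and masses are not known exactly. Their poses are not given: they have to be found in the camera images.
- punch: Automatic centre punch, loose, 0.17 kg, 141 mm long, upright in the tool block at the start. Origin at its sharp point with the rod fully out, z up the axis. From the point up: 0-45 mm bare steel rod, 8 mm across, the lowest 7 mm a cone; 45-57 mm tapered nose; 57-121 mm black round housing, 17 mm across, on which to grip it, best 98-104 mm up; 121-141 mm knurled steel cap, 19 mm across.
- punch_tip (a point): The point, on the rod. Pressing the housing down slides the rod in: 4 N at first; after 1-16 mm the spring is met and the push climbs from 8 to 12-15 N over 8 mm, when a hammer trips: the push falls at once by 2-4 N and the point gets a sharp blow. The cap's setting decides where, and is unknown: 8-24 mm after the point meets the wood. 2 mm further the rod is solid. Lifting cocks it again.
- drawer_front: Wooden drawer front lying face up on the worktop, 120 mm (its x) by 260 mm (its y), 18 mm thick, fixed. Origin under its centre.
- jig: Aluminium hardware jig clamped on the drawer front: a fence along its far long edge, 37 mm high over two black screws, and an arm to a black carriage, 40 x 46 mm, 12 mm high above the wood, that holds the bushing. Fixed; frame as the drawer front's. The punch must not push on it with more than 20 N.
- bushing (a point): Centre of the upper mouth of the steel bushing in the jig's carriage, 34 mm above the worktop. The bushing is a tube, 18 mm across outside, bore 9.6 mm, upright; the face of the wood lies 16 mm below this point.
- mark (a joint): Depth (m) of the dent in the wood under the bushing, 0 at the start. A push below 15 N leaves no trace; one snap of the punch gives 0.0015 to 0.0018; a second snap, or a push of more than 17 N, drives it deeper.
- block: Beech tool block, 58 mm (its x) by 150 mm (its y), 72 mm high, fixed. Origin under its centre. Three dark drill bits stand in it at y = -22, -38 and -53 mm, up to 45 mm above its top.
- block_hole (a point): Centre of the mouth of the punch's hole in the top of the tool block, 72 mm above the worktop, at y = +45 mm in the block's frame. The hole is upright, 19.5 mm across and 62 mm deep; the punch stands in it on its point, with 79 mm showing.
- knob: Small brass drawer knob, 31 mm across, 27 mm high, loose on the worktop. Leave alone. Origin under its centre.
- tape_measure: Yellow pocket tape measure, 55 x 123 x 25 mm, loose. Leave alone. Origin on its underside.
- pencil: Yellow pencil, 156 mm long, lying loose along its y. Leave alone. Origin under its middle.
- blue_mug: Blue mug with dots, 92 x 124 x 93 mm, loose. Leave alone. Origin under its centre.
- green_bottle: Small green bottle with a black cap, 43 mm across, 96 mm high, loose. Leave alone. Origin under its centre.
Not all that is in view belongs to the job. Several things have the shape of the block; the one meant has the colours described above.

How it is judged:
On the way, in this order (a step that is already met when the one before it is completed fails the run):
1. the punch is lifted out of the tool block (z of punch_tip in the frame of block_hole above 0.005 m), for 0.1 s.
2. the upright punch, its point down the bushing, has tripped and dented the wood by more than 1 mm (value of joint mark above 0.001 m and horizontal distance between punch_tip and bushing below 0.003 m and z of punch_tip in the frame of bushing below -0.012 m and angle between punch's own z axis and vertical below 0.12 rad), for 0.05 s.
At the end, for the whole second after the job is handed in: The dent under the bushing is between 1 and 2.2 mm deep (one blow), and the punch stands at rest in its hole in the tool block: upright within 0.1 rad, its point within 6 mm of the hole's axis and within 4 mm of the hole's bottom (value of joint mark between 0.001 and 0.0022 m and horizontal distance between punch and block_hole below 0.006 m and z of punch in the frame of block_hole below -0.058 m and angle between punch's own z axis and vertical below 0.1 rad and linear speed of punch below 0.02 m/s); the robot touches nothing.
It fails at once if the dent is deeper than 2.2 mm (struck twice, or leaned on after the snap) (value of joint mark above 0.0022 m).
It fails at once if the punch pushes on the jig with more than 20 N (contact force between punch and jig above 20 N).
It fails at once if the punch is let fall into the tool block (faster than 0.5 m/s inside the hole) (horizontal distance between punch and block_hole below 0.012 m and z of punch in the frame of block_hole below -0.015 m and linear speed of punch above 0.5 m/s).
It fails at once if the knob, tape measure, pencil, mug or green bottle is moved by more than 20 mm (distance of any of knob, tape_measure, pencil, blue_mug, green_bottle from where it was at the start of the episode above 0.02 m).
It also fails if it takes over 58 s, if anything falls off the work surface, if the arm or the gripper's body presses on something with over 40 N, if the wrist force passes 120 N, or if a joint passes its speed limit or range.

## Working session

There is one attempt and no reset: what is moved stays moved. The work goes in short steps, Python scripts to look and compute and a tool call to move; the robot and the scene stay as the last step left them, time stands still between calls to the robot, and variables do not carry over. Pictures are saved under pics/ and viewed, at most 10 in all, crops included, and the job is handed in when it is done.

Besides the shell and the picture viewer there is one more tool, called as name(argument=value, ...) on one line, values as JSON. jog_arm: Moves the arm, as the interface text tells. Its arguments: {"type":"object","properties":{"deltas":{"type":"array"},"newtons":{"type":"number"}},"required":["deltas"]}

```bash
ls; mkdir -p pics
python3 - <<'E'
from station import bot
import cv2,numpy as np
print(bot.get_obs(), bot.tip_reach)
for n in ("scene","top"):
    c=bot.read_camera(n); cv2.imwrite(f"pics/{n}0.png",c["img"][:,:,::-1]); print(n,c["K"],c["eye"],c["attitude"])
E
```

```text
pics
{'t': 0.0, 'q': array([ 1.13087873,  0.47780605,  0.02232918,  1.55643717, -0.01147233,
        1.10925401, -0.08308061]), 'joint_vel': array([-0.00040051, -0.00020603,  0.00025162,  0.00103599, -0.00066704,
       -0.00068297,  0.00121979]), 'joint_torque': array([-3.41217101e-04, -5.96443641e+01,  1.60762109e+00, -2.81197894e+01,
        1.23248465e-02,  9.29052767e-03,  4.06629184e-06]), 'eef_pos': array([ 0.21970565, -0.63768127,  0.2523275 ]), 'tool_rot': array([-8.60312750e-04,  9.86263095e-01,  1.65179653e-01, -2.20940026e-04]), 'contact_force': array([-0.32380609,  0.64885661, -0.39312923]), 'torque': array([0.02322241, 0.03667928, 0.06644188]), 'grasp_force': 0.0, 'gripper_width': 1.003921117761143} 0.022
scene [[468.86997446   0.         256.08616425]
 [  0.         468.86997446 192.89777593]
 [  0.           0.           1.        ]] [-0.41661211  0.79708414  0.63600181] [ 0.22349637 -0.35681012  0.7664398  -0.48508344]
top [[353.78413962   0.         260.36852341]
 [  0.         353.78413962 188.33328617]
 [  0.           0.           1.        ]] [0.30610375 0.01646069 1.2548075 ] [-0.05005954  0.70949897 -0.70173802  0.04085354]
```

View pics/scene0.png

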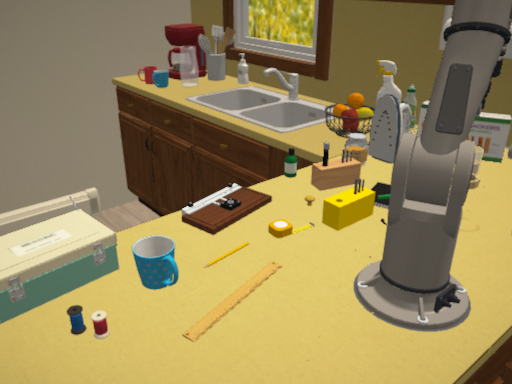

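View pics/top0.png

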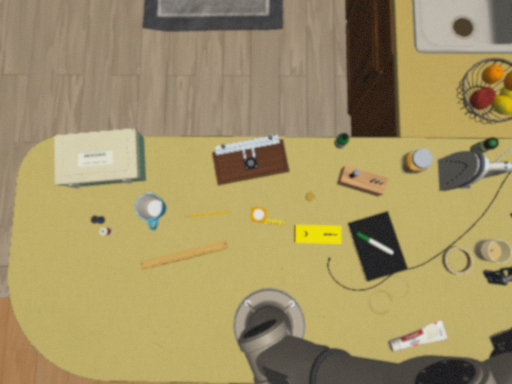

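The scene view shows the brown beech block at (336,173), with a dark tall tool at (325,155) and drill bits at about (350,157). In the top view this block is at (363,180). The block-shaped things are:
- **Beech block:** top (363,180). It fits the description because it's wood-coloured with three dark drill bits.
- **Yellow block:** top (318,234), scene (349,207). Wrong colour.

The jig carriage is at top (251,162). I'll confirm with one enlarged crop.

Run:
```python
import cv2,numpy as np
t=cv2.imread("pics/top0.png");s=cv2.imread("pics/scene0.png")
f=lambda im,x,y:cv2.resize(im[y:y+50,x:x+66],(396,300),interpolation=cv2.INTER_CUBIC)
cv2.imwrite("pics/crop0.png",np.vstack([np.hstack([f(t,330,155),f(t,218,135)]),np.hstack([f(s,305,138),f(s,195,180)])]))
```

```text
(no output)
```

View pics/crop0.png

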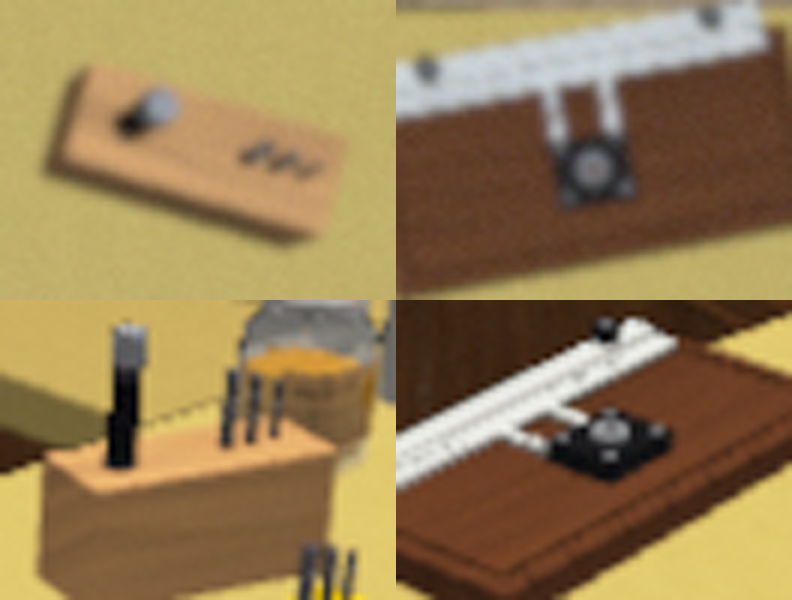

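```bash
cat > h.py <<'E'
import numpy as np,cv2
from scipy.spatial.transform import Rotation as R
def ray(c,u,v,name):
    q=c["attitude"];Rm=R.from_quat([q[1],q[2],q[3],q[0]]).as_matrix();K=c["K"]
    a=np.array([(u-K[0,2])/K[0,0],(v-K[1,2])/K[1,1]])
    if name=="wrist":
        r=np.hypot(*a); d=np.array([*(a/r*np.sin(r)),np.cos(r)]) if r>1e-9 else np.array([0,0,1.])
    else: d=np.array([*a,1.])
    return np.array(c["eye"]),Rm@(d/np.linalg.norm(d))
def plane(c,u,v,z,name):
    e,d=ray(c,u,v,name); return e+d*(z-e[2])/d[2]
def two(r1,r2):
    A=np.zeros((3,3));b=np.zeros(3)
    for e,d in (r1,r2):
        P=np.eye(3)-np.outer(d,d);A+=P;b+=P@e
    p=np.linalg.solve(A,b);return p,[np.linalg.norm((np.eye(3)-np.outer(d,d))@(p-e)) for e,d in (r1,r2)]
def yaw(q):  # direction of tool y in world
    m=R.from_quat([q[1],q[2],q[3],q[0]]).as_matrix(); return np.degrees(np.arctan2(m[1,1],m[0,1])),m[:,2]
E
python3 - <<'E'
from station import bot
from h import *
t=bot.read_camera("top");s=bot.read_camera("scene")
P=lambda x,y,z:plane(t,x,y,z,"top").round(4)
print("cap",P(356.7,172.7,.151),"base",P(350.8,176.2,.072))
print("bush",P(250.7,163,.034),"dir scene",plane(s,195+(610-396)/6,180+(430-300)/6,.034,"scene"))
print("cap scene",plane(s,305+129/6,138+32/6,.151,"scene"))
# block top corners in top view
for c in [(92,68),(62,160),(345,140),(315,235)]: print("blk",P(330+c[0]/6,155+c[1]/6,.072))
for c in [(240,152),(303,172)]: print("drill",P(330+c[0]/6,155+c[1]/6,.072))
print(yaw(bot.get_obs()["tool_rot"]))
E
```

```text
cap [ 0.5016 -0.2715  0.151 ] base [ 0.5035 -0.272   0.072 ]
bush [0.5534 0.0684 0.034 ] dir scene [0.55072472 0.07245375 0.034     ]
cap scene [ 0.49484876 -0.26142517  0.151     ]
blk [ 0.5372 -0.2542  0.072 ]
blk [ 0.4845 -0.2364  0.072 ]
blk [ 0.4974 -0.3951  0.072 ]
blk [ 0.4435 -0.3766  0.072 ]
drill [ 0.49   -0.3362  0.072 ]
drill [ 0.479 -0.371  0.072]
(np.float64(-70.98812491458601), array([-4.34561636e-04,  1.02903832e-03, -9.99999376e-01]))
```

jog_arm(deltas=[[0.028, 0.036, 0.005, 0, 0, 0.095, 1], [0.028, 0.036, 0.005, 0, 0, 0.095, 1], [0.028, 0.036, 0.005, 0, 0, 0.095, 1], [0.028, 0.036, 0.005, 0, 0, 0.095, 1], [0.028, 0.036, 0.005, 0, 0, 0.095, 1], [0.028, 0.036, 0.005, 0, 0, 0.095, 1], [0.028, 0.036, 0.005, 0, 0, 0.095, 1], [0.028, 0.036, 0.005, 0, 0, 0.095, 1], [0.028, 0.036, 0.005, 0, 0, 0.095, 1], [0.028, 0.036, 0, 0, 0, 0.095, 1]])

```text
t: 1.2
eef_pos: [0.501, -0.2768, 0.2991]
tool_rot: [0.001, 0.8, 0.599, 0.0]
contact_force: [0.6, -1.0, -0.5]
gripper_width: 0.993
grasp_force: 0.0
```

jog_arm(deltas=[[0, 0, 0, 0, 0, 0, 1], [0, 0, 0, 0, 0, 0, 1], [0, 0, 0, 0, 0, 0, 1]])

```text
t: 1.5
eef_pos: [0.499, -0.2795, 0.298]
tool_rot: [-0.0, 0.802, 0.597, -0.001]
contact_force: [-0.4, -0.2, -0.1]
gripper_width: 0.998
grasp_force: 0.0
```

Run:
```python
from station import bot
from h import *
o=bot.get_obs();print(o["eef_pos"],yaw(o["tool_rot"]),o["q"].round(2),o["contact_force"])
c=bot.read_camera("wrist");print(c["eye"],c["attitude"],c["K"]);cv2.imwrite("pics/w1.png",c["img"][:,:,::-1])
```

```text
[ 0.49895483 -0.2795094   0.29801335] (np.float64(-16.696718278155288), array([-9.74508467e-04, -4.70614846e-04, -9.99999414e-01])) [ 0.67  0.29 -0.34  1.74  0.11  1.13  0.01] [-0.44755365 -0.24227031 -0.09723432]
[ 0.52098302 -0.2074795   0.42032092] [ 0.14606252  0.9785122  -0.14386672 -0.0219541 ] [[297.31863964   0.         249.57545528]
 [  0.         297.31863964 188.55846183]
 [  0.           0.           1.        ]]
```

View pics/w1.png

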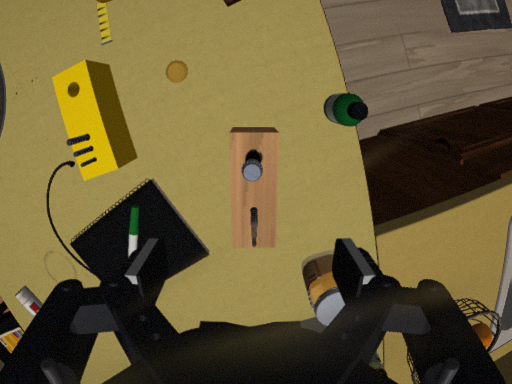

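The wrist view shows the punch cap at about (252,172) in the beech block, with the drill bits at (254,225) and the green bottle clear of it at (345,109).

Run:
```python
from station import bot
from h import *
w=bot.read_camera("wrist");t=bot.read_camera("top");s=bot.read_camera("scene")
def cap(c,x0,y0,x1,y1):
    im=c["img"][y0:y1,x0:x1].astype(int); m=((im[:,:,2]>=im[:,:,0]-2)&(im.sum(2)>200)).astype(np.uint8)
    n,l,st,ce=cv2.connectedComponentsWithStats(m);k=1+np.argmax(st[1:,4]);print(st[k],ce[k]+[x0,y0]);return ce[k]+[x0,y0]
a=cap(w,238,150,268,190);b=cap(t,346,165,364,182);d=cap(s,318,138,332,152)
print("w",plane(w,*a,.151,"wrist"),"t",plane(t,*b,.148,"top"),"s",plane(s,*d,.141,"scene"))
print(two(ray(w,*a,"wrist"),ray(t,*b,"top")))
for p in [(231,131),(277,131),(230,247),(275,247)]:print(plane(w,*p,.072,"wrist").round(4))
```

```text
[  5  12  20  18 254] [251.97637795 171.2480315 ]
[ 8  6  5  4 17] [355.88235294 172.58823529]
[ 6  5  5  6 30] [326.  145.5]
w [ 0.50390432 -0.27101949  0.151     ] t [ 0.50250943 -0.26972603  0.148     ] s [ 0.50090718 -0.26683094  0.141     ]
(array([ 0.50346086, -0.27211878,  0.14235776]), [np.float64(0.0009084454426157581), np.float64(0.0009084454426156455)])
[ 0.4894 -0.2358  0.072 ]
[ 0.5411 -0.2513  0.072 ]
[ 0.4417 -0.3796  0.072 ]
[ 0.4987 -0.3968  0.072 ]
```

jog_arm(deltas=[[0.0045, 0.008, -0.024, 0, 0, 0, 1], [0, 0, -0.03, 0, 0, 0, 1], [0, 0, -0.03, 0, 0, 0, 1], [0, 0, -0.03, 0, 0, 0, 1], [0, 0, -0.02, 0, 0, 0, 0.7], [0, 0, -0.02, 0, 0, 0, 0.7], [0, 0, -0.015, 0, 0, 0, 0.7], [0, 0, -0.015, 0, 0, 0, 0.7], [0, 0, 0, 0, 0, 0, 0.7], [0, 0, 0, 0, 0, 0, 0.7]], newtons=40)

```text
t: 2.7
eef_pos: [0.5046, -0.2704, 0.1145]
tool_rot: [0.0, 0.802, 0.598, 0.0]
contact_force: [0.5, -0.0, 0.9]
gripper_width: 0.699
grasp_force: 0.0
```

Run:
```python
from station import bot
from h import *
o=bot.get_obs();print(o["eef_pos"],yaw(o["tool_rot"]),o["contact_force"],o["gripper_width"])
c=bot.read_camera("wrist");cv2.imwrite("pics/w2.png",c["img"][100:384,100:420,::-1])
```

```text
[ 0.50458884 -0.27036665  0.11454454] (np.float64(-16.57153784141636), array([ 2.24892217e-04, -5.97712235e-05, -9.99999973e-01])) [ 0.54987236 -0.01832689  0.85404597] 0.698972400107209
```

View pics/w2.png

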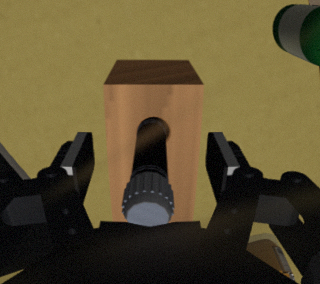

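The wrist view shows the punch housing centred between the pads (crop x 149, pads at 93 and 207). Closing now.

jog_arm(deltas=[[-0.001, -0.001, 0, 0, 0, 0, 0.4], [0, 0, 0, 0, 0, 0, 0.3], [0, 0, 0, 0, 0, 0, 0.2], [0, 0, 0, 0, 0, 0, 0.1], [0, 0, 0, 0, 0, 0, 0], [0, 0, 0, 0, 0, 0, 0], [0, 0, 0, 0, 0, 0, 0]], newtons=70)

```text
t: 3.45
eef_pos: [0.5043, -0.2716, 0.1149]
tool_rot: [0.001, 0.802, 0.598, 0.001]
contact_force: [3.0, -2.2, 2.9]
gripper_width: 0.166
grasp_force: 68.3
```

jog_arm(deltas=[[0, 0, 0.005, 0, 0, 0, 0], [0, 0, 0.015, 0, 0, 0, 0], [0, 0, 0.02, 0, 0, 0, 0], [0, 0, 0.02, 0, 0, 0, 0], [0, 0, 0.02, 0, 0, 0, 0], [0, 0, 0.02, 0, 0, 0, 0], [0, 0, 0.02, 0, 0, 0, 0], [0, 0, 0.01, 0, 0, 0, 0], [0, 0, 0, 0, 0, 0, 0], [0, 0, 0, 0, 0, 0, 0]])

```text
t: 4.45
eef_pos: [0.5025, -0.2709, 0.2433]
tool_rot: [-0.001, 0.802, 0.598, -0.001]
contact_force: [-0.3, 1.2, -2.4]
gripper_width: 0.173
grasp_force: 68.9
```

Run:
```python
from station import bot
from h import *
o=bot.get_obs();print(o["eef_pos"],yaw(o["tool_rot"]),o["contact_force"],o["gripper_width"])
t=bot.read_camera("top");s=bot.read_camera("scene")
w=bot.read_camera("wrist")["img"][100:384,100:420,::-1]
cr=cv2.resize(s["img"][70:190,280:400,::-1],(480,480),interpolation=cv2.INTER_CUBIC)
out=np.zeros((480,800,3),np.uint8);out[:,:480]=cr;out[:284,480:]=w
cv2.imwrite("pics/s3.png",out)
```

```text
[ 0.50249255 -0.27088536  0.24330905] (np.float64(-16.56191871443133), array([-1.96664367e-03,  7.94141272e-04, -9.99997751e-01])) [-0.32425633  1.17139032 -2.35938455] 0.1734327075558676
```

View pics/s3.png

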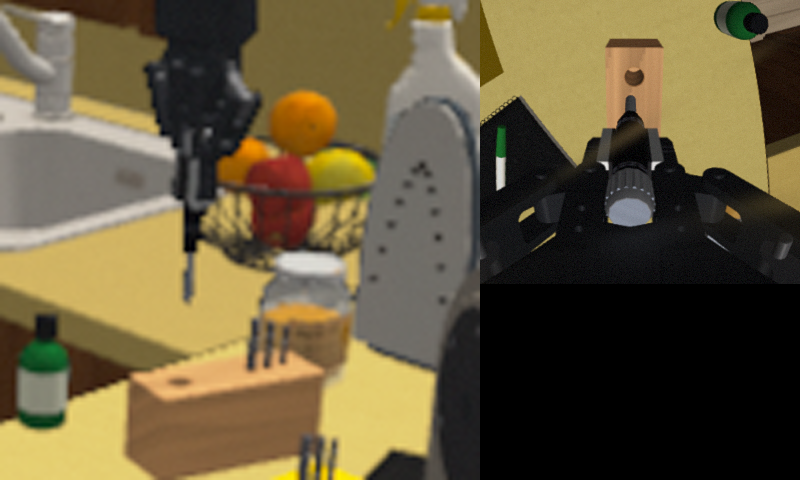

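The scene view shows the punch hanging upright, with its tip at scene pixel (327,145). In the wrist view the tip is at (250,198) and the empty hole at (254,177).

```bash
cat >> h.py <<'E'
def darkblob(c,x0,y0,x1,y1,th):
    g=cv2.cvtColor(c["img"],cv2.COLOR_RGB2GRAY)[y0:y1,x0:x1];m=(g<th).astype(np.uint8)
    n,l,st,ce=cv2.connectedComponentsWithStats(m);k=1+np.argmax(st[1:,4]);return ce[k]+[x0,y0],st[k]
E
python3 - <<'E'
from station import bot
from h import *
s=bot.read_camera("scene");w=bot.read_camera("wrist");o=bot.get_obs()
g=cv2.cvtColor(w["img"],cv2.COLOR_RGB2GRAY);print(g[164:206:2,238:268:1])
print(two(ray(s,327,145,"scene"),ray(w,250,197,"wrist")),o["eef_pos"])
print("hole",plane(w,254.5,177,.072,"wrist"),"tip@",plane(w,250,197,.1403,"wrist"))
E
```

```text
[[159 155 156 151 148 145 143 143 144 144 138 134 131 136 136 136 135 136
  133 126 128 137 143 147 148 151 150 154 156 157]
 [160 154 152 149 150 149 150 143 145 143 133 138 130 131 133 129 130 131
  129 130 138 138 145 149 151 147 150 155 156 155]
 [162 158 152 148 145 145 144 139 139 138 140 148 158 155 163 160 157 160
  156 154 134 136 140 153 154 150 151 153 151 157]
 [159 152 149 149 150 143 145 137 109  83 102 136 160 163 168 159 161 158
  156 112  68  48  65 124 142 149 152 155 151 152]
 [161 153 153 151 143 142 137  96  66  62  61  62  67  76  73  76  70  64
   50  51  52  50  44  50  90 137 150 154 155 152]
 [156 156 154 146 144 136 105  66  73  73  69  66  71  67  63  61  65  59
   59  55  57  49  44  40  55 112 140 153 154 155]
 [156 152 155 147 144 126  89  66  63  69  74  70  72  74  68  70  66  62
   60  51  47  43  46  38  37  80 138 154 155 152]
 [156 157 154 147 142 131  97  68  66  64  66  68  64  69  68  63  61  57
   53  50  51  50  42  43  47 103 142 155 152 149]
 [157 152 150 146 140 140 118  86  70  69  71  71  68  65  61  61  62  64
   58  58  47  51  38  46 
[... 1069 characters left out ...]
6  56  54  59  58  56  63 103
  136 145 144 146 148 147 149 150 151 148 150 147]
 [155 149 145 143 135 137 134  98  48  39  47  49  57  59  58  58  58  82
  134 145 147 144 145 145 147 146 147 152 149 147]
 [155 150 144 143 137 137 137  91  45  43  49  49  55  59  61  63  66  75
  139 142 144 147 147 148 145 152 153 153 148 147]
 [151 146 149 140 142 135 133  75  39  45  52  51  56  64  60  59  61  59
  137 145 145 146 146 144 148 147 147 149 148 144]]
(array([ 0.50246141, -0.27192864,  0.14083433]), [np.float64(0.000874797987538947), np.float64(0.0008747979875390416)]) [ 0.50290355 -0.27099733  0.24333375]
hole [ 0.50695409 -0.27404005  0.072     ] tip@ [ 0.50300875 -0.27140976  0.1403    ]
```

jog_arm(deltas=[[0.003, 0.018, 0, 0, 0, 0, 0], [0.006, 0.041, 0, 0, 0, 0, 0], [0.006, 0.041, 0, 0, 0, 0, 0], [0.006, 0.041, 0, 0, 0, 0, 0], [0.006, 0.041, 0, 0, 0, 0, 0], [0.006, 0.041, 0, 0, 0, 0, 0], [0.006, 0.041, 0, 0, 0, 0, 0], [0.006, 0.041, 0, 0, 0, 0, 0], [0.005, 0.034, 0, 0, 0, 0, 0], [0, 0, 0, 0, 0, 0, 0]])

```text
t: 5.7
eef_pos: [0.5532, 0.0746, 0.2444]
tool_rot: [-0.001, 0.799, 0.601, 0.001]
contact_force: [-0.3, -0.6, -2.1]
gripper_width: 0.176
grasp_force: 68.9
```

jog_arm(deltas=[[0, 0, -0.02, 0, 0, 0, 0], [0, 0, -0.02, 0, 0, 0, 0], [0, 0, -0.02, 0, 0, 0, 0], [0, 0, 0, 0, 0, 0, 0], [0, 0, 0, 0, 0, 0, 0], [0, 0, 0, 0, 0, 0, 0]])

```text
t: 6.3
eef_pos: [0.5541, 0.0677, 0.1854]
tool_rot: [0.0, 0.802, 0.598, 0.001]
contact_force: [0.1, -0.2, -0.4]
gripper_width: 0.177
grasp_force: 68.9
```

Run:
```python
from station import bot
from h import *
o=bot.get_obs();print(o["eef_pos"],yaw(o["tool_rot"]),o["contact_force"],o["q"].round(2))
w=bot.read_camera("wrist");s=bot.read_camera("scene")
np.savez("m.npz",wi=w["img"],**{k:w[k] for k in("K","eye","attitude")})
a=cv2.resize(w["img"][140:240,200:300,::-1],(400,400),interpolation=cv2.INTER_CUBIC)
b=cv2.resize(s["img"][130:230,180:280,::-1],(400,400),interpolation=cv2.INTER_CUBIC)
cv2.imwrite("pics/b4.png",np.hstack([a,b]))
```

```text
[0.55413282 0.06774174 0.18539326] (np.float64(-16.57975121888356), array([ 1.68372680e-03,  2.55458542e-04, -9.99998550e-01])) [ 0.06755802 -0.19916274 -0.42181974] [ 0.15  0.4  -0.48  1.88  0.23  0.91 -0.73]
```

View pics/b4.png

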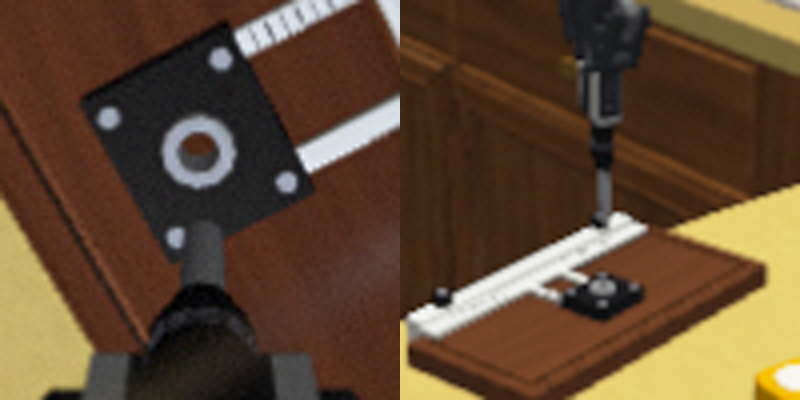

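The wrist view shows the bushing at (249.8,177.8) and the rod end at about (251,195). In the scene view the carriage is at (230.5,202) and the point at (230.5,183).

Run:
```python
from station import bot
from h import *
o=bot.get_obs();w=bot.read_camera("wrist");t=bot.read_camera("top");s=bot.read_camera("scene")
def ringc(c,x0,y0,x1,y1,name):
    g=cv2.cvtColor(c["img"],cv2.COLOR_RGB2GRAY)[y0:y1,x0:x1]
    m=(g>110).astype(np.uint8);n,l,st,ce=cv2.connectedComponentsWithStats(m)
    k=1+np.argmax(st[1:,4]);cn=cv2.findContours((l==k).astype(np.uint8),0,1)[0][0]
    e=cv2.fitEllipse(cn);p=np.array(e[0])+[x0,y0];print(name,st[k],e[1],p,plane(c,*p,.034,name));return p
b=ringc(w,239,167,261,189,"wrist")
bs=ringc(s,223,192,240,207,"scene")
g=cv2.cvtColor(w["img"],cv2.COLOR_RGB2GRAY);print(g[190:212:2,240:264])
gs=cv2.cvtColor(s["img"],cv2.COLOR_RGB2GRAY);print(gs[174:190,222:240])
print(gs[194:208,222:242])
```

```text
wrist [  2   2  18  18 164] (16.626052856445312, 17.104658126831055) [249.16669464 177.64658546] [0.55503952 0.07049303 0.034     ]
scene [ 0  0 10  5 30] (3.6215972900390625, 10.262191772460938) [225.78596592 193.45682716] [0.60361471 0.05030555 0.034     ]
[[ 30  37  33  37  34  34  33  39  35  36  40  38  40  34  37  30  33  32
   36  35  39  39  38  38]
 [ 34  37  35  43  35  36  38  36  40  37  37  32  34  29  35  31  40  38
   38  36  37  33  35  34]
 [ 39  32  39  36  35  37  35  37  43  36  30  40  41  36  39  36  38  31
   36  36  34  41  37  38]
 [ 36  38  44  55  57  45  37  44  53  57  58  64  66  54  47  41  35  36
   36  40  34  37  46  50]
 [ 36  73 157 166 172 133  63  44  51  65  62  70  70  72  71  49  36  38
   42  52  55  56  57  55]
 [ 42  58 154 169 159 113  56  47  54  58  59  71  72  66  68  61  56  56
   50  57  50  53  59  63]
 [ 53  41  40  55  60  49  50  51  55  62  60  66  68  73  73  58  53  57
   59  53  51  55  54  56]
 [ 56  51  36  37  41  41  47  51  56  58  62  73  68  77  70  66  54  54
   57  56  54  52  54  55]
 [ 64  62  53  57  57  46  49  49
[... 1962 characters left out ...]
  77  75
   78  78]
 [ 94 111 148 176 148  74 114 135 115 118 119  72  31  35  39  63  88  88
   75  81]
 [ 72  70  67  48  30  95 152 154 124 129 156 125  28  30  30  76 112  90
   55  70]
 [108  95  31  28  27  85 130 138 135 133 140 117  28  30  28  60  82  58
   32  61]
 [ 84  78  29  30  29  49  76  94 105 102  89  63  27  28  27  24  24  20
   34  62]
 [ 21  24  25  27  30  30  32  42  44  47  42  29  27  22  23  19  16  20
   35  62]
 [ 18  16  15  21  26  29  28  70 110  96  27  24  20  18  16  18  19  29
   55  75]
 [ 16  14  16  17  16  18  23  61  91  79  21  20  18  20  18  29  53  68
   77  83]
 [ 43  23  12   9  17  17  19  21  22  20  18  16  17  30  50  68  76  83
   83  81]]
```

Run:
```python
from station import bot
from h import *
o=bot.get_obs();w=bot.read_camera("wrist");s=bot.read_camera("scene");t=bot.read_camera("top")
print("TCP",o["eef_pos"])
zt=o["eef_pos"][2]-.103
p=plane(w,251.2,195.7,zt+.007,"wrist");a=p[:2]-w["eye"][:2];print("tip wrist",p[:2]-.004*a/np.linalg.norm(a), "bush wrist",plane(w,249.4,177.7,.034,"wrist"))
print("tip scene",plane(s,230.9,186.5,zt,"scene"),"bush scene",plane(s,230.3,201.2,.034,"scene"))
e,d=ray(s,230.3,100,"scene")
print(two(ray(w,249.4,177.7,"wrist"),ray(s,230.3,201.2,"scene")))
print(two(ray(w,251.1,197.7,"wrist"),ray(s,230.9,186.5,"scene")))
```

```text
TCP [0.55374379 0.0678096  0.1849881 ]
tip wrist [0.55719787 0.07406723] bush wrist [0.55477584 0.07044894 0.034     ]
tip scene [0.54967553 0.07123619 0.0819881 ] bush scene [0.5537952  0.07143429 0.034     ]
(array([0.55481762, 0.07045116, 0.0333575 ]), [np.float64(0.00018229203798180273), np.float64(0.0001822920379818464)])
(array([0.55508761, 0.06618145, 0.07893225]), [np.float64(0.0008426671076937485), np.float64(0.0008426671076938053)])
```

jog_arm(deltas=[[0, 0.004, -0.008, 0, 0, 0, 0], [0, 0, -0.01, 0, 0, 0, 0], [0, 0, -0.01, 0, 0, 0, 0], [0, 0, -0.008, 0, 0, 0, 0], [0, 0, 0, 0, 0, 0, 0], [0, 0, 0, 0, 0, 0, 0], [0, 0, 0, 0, 0, 0, 0]])

```text
t: 7.4
eef_pos: [0.5537, 0.0719, 0.1486]
tool_rot: [0.0, 0.802, 0.598, 0.0]
contact_force: [-0.7, 0.1, -1.7]
gripper_width: 0.17
grasp_force: 68.9
```

Run:
```python
from station import bot
from h import *
o=bot.get_obs();print(o["eef_pos"],yaw(o["tool_rot"])[1],o["contact_force"])
w=bot.read_camera("wrist");s=bot.read_camera("scene")
a=cv2.resize(w["img"][160:220,220:280,::-1],(400,400),interpolation=cv2.INTER_CUBIC)
b=cv2.resize(s["img"][165:215,205:255,::-1],(400,400),interpolation=cv2.INTER_CUBIC)
cv2.imwrite("pics/b5.png",np.hstack([a,b]))
```

```text
[0.5537078  0.07190516 0.14862297] [ 6.41331716e-04  1.93323195e-04 -9.99999776e-01] [-0.70277993  0.05048599 -1.71272009]
```

View pics/b5.png

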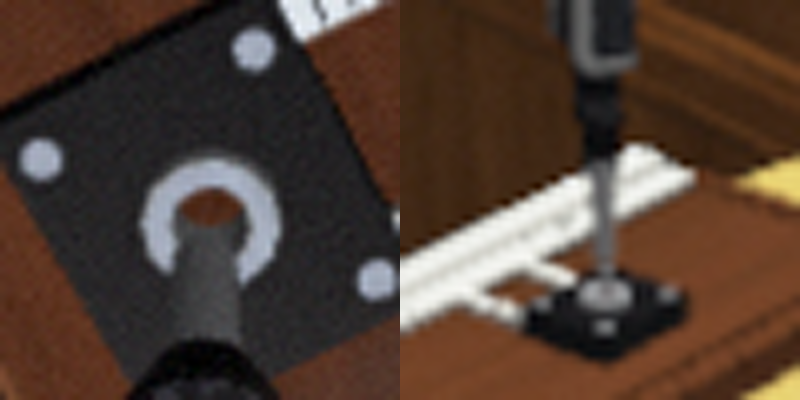

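The wrist view shows the rod over the bushing bore (both at crop x 211). The scene view also has the point on the bushing's centre column. The alignment error is under 1 mm, so I'm going down slowly.

jog_arm(deltas=[[0, 0, -0.004, 0, 0, 0, 0], [0, 0, -0.004, 0, 0, 0, 0], [0, 0, -0.004, 0, 0, 0, 0], [0, 0, -0.003, 0, 0, 0, 0], [0, 0, 0, 0, 0, 0, 0], [0, 0, 0, 0, 0, 0, 0]])

```text
t: 8.1
eef_pos: [0.5534, 0.0718, 0.1332]
tool_rot: [-0.0, 0.802, 0.598, -0.0]
contact_force: [-0.3, -0.4, -2.5]
gripper_width: 0.173
grasp_force: 68.9
```

jog_arm(deltas=[[0, 0, -0.002, 0, 0, 0, 0], [0, 0, -0.002, 0, 0, 0, 0], [0, 0, 0, 0, 0, 0, 0]])

```text
t: 8.4
eef_pos: [0.5535, 0.0717, 0.1292]
tool_rot: [0.0, 0.802, 0.598, 0.0]
contact_force: [1.0, -0.8, -2.1]
gripper_width: 0.174
grasp_force: 68.9
```

jog_arm(deltas=[[0, 0, -0.003, 0, 0, 0, 0], [0, 0, -0.002, 0, 0, 0, 0], [0, 0, 0, 0, 0, 0, 0]])

```text
t: 8.7
eef_pos: [0.5535, 0.0717, 0.124]
tool_rot: [0.0, 0.802, 0.598, 0.0]
contact_force: [1.1, -0.3, -3.0]
gripper_width: 0.172
grasp_force: 68.9
```

jog_arm(deltas=[[0, 0, -0.002, 0, 0, 0, 0], [0, 0, -0.002, 0, 0, 0, 0], [0, 0, 0, 0, 0, 0, 0]])

```text
t: 9.0
eef_pos: [0.5536, 0.0718, 0.1204]
tool_rot: [0.0, 0.802, 0.598, 0.0]
contact_force: [1.1, -1.1, 2.6]
gripper_width: 0.168
grasp_force: 69.3
```

jog_arm(deltas=[[0, 0, -0.002, 0, 0, 0, 0], [0, 0, 0, 0, 0, 0, 0]])

```text
t: 9.2
eef_pos: [0.5537, 0.0718, 0.1183]
tool_rot: [0.0, 0.802, 0.598, 0.0]
contact_force: [0.4, -0.4, 2.4]
gripper_width: 0.169
grasp_force: 69.3
```

jog_arm(deltas=[[0, 0, -0.002, 0, 0, 0, 0], [0, 0, 0, 0, 0, 0, 0]])

```text
t: 9.4
eef_pos: [0.5536, 0.0718, 0.1162]
tool_rot: [0.0, 0.802, 0.598, 0.0]
contact_force: [1.8, -0.3, 2.9]
gripper_width: 0.175
grasp_force: 69.4
```

jog_arm(deltas=[[0, 0, -0.001, 0, 0, 0, 0], [0, 0, 0, 0, 0, 0, 0]])

```text
t: 9.6
eef_pos: [0.5536, 0.0718, 0.1156]
tool_rot: [0.0, 0.802, 0.598, 0.0]
contact_force: [0.1, -1.4, 5.4]
gripper_width: 0.176
grasp_force: 69.8
```

jog_arm(deltas=[[0, 0, -0.001, 0, 0, 0, 0], [0, 0, 0, 0, 0, 0, 0]])

```text
t: 9.8
eef_pos: [0.5537, 0.0719, 0.1148]
tool_rot: [0.0, 0.802, 0.598, 0.0]
contact_force: [-1.5, -0.2, 6.6]
gripper_width: 0.176
grasp_force: 69.8
```

jog_arm(deltas=[[0, 0, -0.001, 0, 0, 0, 0], [0, 0, 0, 0, 0, 0, 0]])

```text
t: 10.0
eef_pos: [0.5538, 0.0719, 0.1139]
tool_rot: [0.0, 0.802, 0.598, 0.0]
contact_force: [-0.6, -1.0, 6.8]
gripper_width: 0.175
grasp_force: 69.9
```

jog_arm(deltas=[[0, 0, -0.001, 0, 0, 0, 0], [0, 0, 0, 0, 0, 0, 0]])

```text
t: 10.2
eef_pos: [0.5538, 0.0719, 0.1129]
tool_rot: [0.0, 0.802, 0.598, 0.0]
contact_force: [-0.4, -1.6, 8.5]
gripper_width: 0.175
grasp_force: 69.9
```

jog_arm(deltas=[[0, 0, -0.001, 0, 0, 0, 0], [0, 0, 0, 0, 0, 0, 0]])

```text
t: 10.4
eef_pos: [0.5538, 0.0719, 0.112]
tool_rot: [0.0, 0.802, 0.598, 0.0]
contact_force: [0.4, -0.4, 7.7]
gripper_width: 0.171
grasp_force: 70.0
```

jog_arm(deltas=[[0, 0, -0.001, 0, 0, 0, 0], [0, 0, 0, 0, 0, 0, 0]])

```text
t: 10.6
eef_pos: [0.5538, 0.0719, 0.111]
tool_rot: [0.0, 0.802, 0.598, 0.0]
contact_force: [0.2, -0.6, 8.9]
gripper_width: 0.169
grasp_force: 70.0
```

```bash
python3 -c "
from station import bot
for i in range(4):
  bot.read_camera('top');print(bot.get_obs()['contact_force'])"
```

```text
[-0.28633748 -0.985369    9.029113  ]
[ 0.13317648 -1.51096732  8.05449221]
[-1.37291389 -1.86104146  8.70901195]
[-0.31219881 -1.61255623  8.65204266]
```

jog_arm(deltas=[[0, 0, -0.001, 0, 0, 0, 0], [0, 0, 0, 0, 0, 0, 0], [0, 0, 0, 0, 0, 0, 0]])

```text
t: 11.1
eef_pos: [0.5538, 0.0719, 0.1102]
tool_rot: [0.0, 0.802, 0.598, 0.0]
contact_force: [-0.4, -2.4, 9.6]
gripper_width: 0.17
grasp_force: 70.1
```

jog_arm(deltas=[[0, 0, -0.001, 0, 0, 0, 0], [0, 0, 0, 0, 0, 0, 0], [0, 0, 0, 0, 0, 0, 0]])

```text
t: 11.4
eef_pos: [0.5538, 0.0719, 0.1092]
tool_rot: [0.0, 0.802, 0.598, 0.0]
contact_force: [-0.3, -1.4, 10.4]
gripper_width: 0.171
grasp_force: 70.1
```

jog_arm(deltas=[[0, 0, -0.001, 0, 0, 0, 0], [0, 0, 0, 0, 0, 0, 0], [0, 0, 0, 0, 0, 0, 0]])

```text
t: 11.7
eef_pos: [0.5539, 0.0719, 0.1083]
tool_rot: [0.0, 0.802, 0.598, 0.0]
contact_force: [-1.3, -2.0, 10.2]
gripper_width: 0.173
grasp_force: 70.2
```

jog_arm(deltas=[[0, 0, -0.0006, 0, 0, 0, 0], [0, 0, 0, 0, 0, 0, 0], [0, 0, 0, 0, 0, 0, 0]])

```text
t: 12.0
eef_pos: [0.554, 0.0721, 0.1075]
tool_rot: [0.0, 0.802, 0.598, 0.001]
contact_force: [-0.2, -0.5, 7.7]
gripper_width: 0.173
grasp_force: 69.9
```

```bash
python3 -c "
from station import bot
for i in range(3):
  bot.read_camera('top');o=bot.get_obs();print(o['contact_force'],o['eef_pos'])"
```

```text
[-0.95767419 -0.67489948  7.71436852] [0.55398606 0.07210427 0.10751135]
[ 0.22828273 -1.19216492  7.42365663] [0.55399057 0.07212521 0.10753132]
[-0.02603808 -1.22187358  8.16474164] [0.55397117 0.07211535 0.10749988]
```

The push fell from about 10.3 N to 7.7 N, so the punch has tripped. Lifting straight up.

jog_arm(deltas=[[0, 0, 0.005, 0, 0, 0, 0], [0, 0, 0.01, 0, 0, 0, 0], [0, 0, 0.015, 0, 0, 0, 0], [0, 0, 0.02, 0, 0, 0, 0], [0, 0, 0.02, 0, 0, 0, 0], [0, 0, 0.02, 0, 0, 0, 0], [0, 0, 0.02, 0, 0, 0, 0], [0, 0, 0.02, 0, 0, 0, 0], [0, 0, 0.005, 0, 0, 0, 0], [0, 0, 0, 0, 0, 0, 0]])

```text
t: 13.15
eef_pos: [0.553, 0.072, 0.2423]
tool_rot: [0.0, 0.802, 0.598, 0.0]
contact_force: [0.5, -0.1, -2.0]
gripper_width: 0.175
grasp_force: 68.9
```

jog_arm(deltas=[[-0.003, -0.02, 0, 0, 0, 0, 0], [-0.006, -0.041, 0, 0, 0, 0, 0], [-0.006, -0.041, 0, 0, 0, 0, 0], [-0.006, -0.041, 0, 0, 0, 0, 0], [-0.006, -0.041, 0, 0, 0, 0, 0], [-0.006, -0.041, 0, 0, 0, 0, 0], [-0.006, -0.041, 0, 0, 0, 0, 0], [-0.006, -0.041, 0, 0, 0, 0, 0], [-0.004, -0.035, 0, 0, 0, 0, 0], [0, 0, 0, 0, 0, 0, 0]])

```text
t: 14.15
eef_pos: [0.5013, -0.2763, 0.2398]
tool_rot: [-0.001, 0.804, 0.594, -0.002]
contact_force: [-0.9, 1.1, -1.5]
gripper_width: 0.171
grasp_force: 68.9
```

jog_arm(deltas=[[0, 0, -0.02, 0, 0, 0, 0], [0, 0, -0.02, 0, 0, 0, 0], [0, 0, 0, 0, 0, 0, 0], [0, 0, 0, 0, 0, 0, 0]])

```text
t: 14.55
eef_pos: [0.5039, -0.2694, 0.2009]
tool_rot: [-0.001, 0.801, 0.598, -0.0]
contact_force: [0.3, -0.4, -1.7]
gripper_width: 0.174
grasp_force: 68.8
```

Run:
```python
from station import bot
from h import *
o=bot.get_obs();print(o["eef_pos"],yaw(o["tool_rot"]),o["contact_force"])
w=bot.read_camera("wrist");s=bot.read_camera("scene")
a=cv2.resize(w["img"][150:220,215:285,::-1],(400,400),interpolation=cv2.INTER_CUBIC)
b=cv2.resize(s["img"][110:190,295:375,::-1],(400,400),interpolation=cv2.INTER_CUBIC)
cv2.imwrite("pics/r6.png",np.hstack([a,b]))
```

```text
[ 0.50386264 -0.26938878  0.20094855] (np.float64(-16.521248544972725), array([-0.00211025,  0.00141753, -0.99999677])) [ 0.3335939  -0.41858116 -1.71400595]
```

View pics/r6.png

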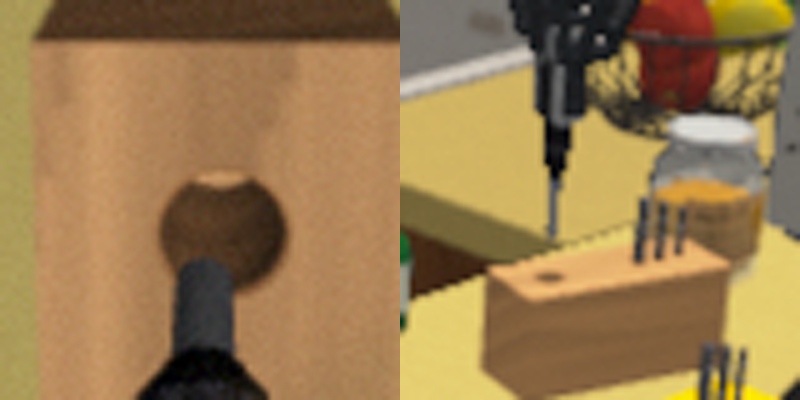

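The wrist view shows the hole at pixel (254.2,190.6) and the rod end at (250.5,195.2). In the scene view the punch hangs upright above the hole.

Run:
```python
from station import bot
from h import *
o=bot.get_obs();w=bot.read_camera("wrist");print(o["eef_pos"])
h=plane(w,254.2,190.6,.072,"wrist");p=plane(w,250.5,195.2,o["eef_pos"][2]-.096,"wrist");a=p[:2]-w["eye"][:2]
tip=p[:2]+.004*a/np.linalg.norm(a);print("hole",h,"tip",tip,"move",h[:2]-tip,"TCP tgt",h[:2]+[-.0012,.0014])
```

```text
[ 0.50486715 -0.26996182  0.20235677]
hole [ 0.50810204 -0.27473639  0.072     ] tip [ 0.50571911 -0.27089986] move [ 0.00238293 -0.00383653] TCP tgt [ 0.50690204 -0.27333639]
```

jog_arm(deltas=[[0.002, -0.003, 0, 0, 0, 0, 0], [0, 0, -0.005, 0, 0, 0, 0], [0, 0, -0.012, 0, 0, 0, 0], [0, 0, -0.012, 0, 0, 0, 0], [0, 0, -0.01, 0, 0, 0, 0], [0, 0, 0, 0, 0, 0, 0], [0, 0, 0, 0, 0, 0, 0], [0, 0, 0, 0, 0, 0, 0]])

```text
t: 15.5
eef_pos: [0.5067, -0.2733, 0.163]
tool_rot: [0.0, 0.802, 0.598, 0.0]
contact_force: [0.5, 0.2, -2.4]
gripper_width: 0.179
grasp_force: 68.8
```

Run:
```python
from station import bot
from h import *
o=bot.get_obs();print(o["eef_pos"],yaw(o["tool_rot"]),o["contact_force"])
w=bot.read_camera("wrist");s=bot.read_camera("scene")
a=cv2.resize(w["img"][170:240,215:285,::-1],(400,400),interpolation=cv2.INTER_CUBIC)
b=cv2.resize(s["img"][130:190,300:360,::-1],(400,400),interpolation=cv2.INTER_CUBIC)
cv2.imwrite("pics/r7.png",np.hstack([a,b]))
```

```text
[ 0.5067358  -0.2732511   0.16301452] (np.float64(-16.555803225235984), array([ 6.26188831e-04, -1.94571547e-04, -9.99999785e-01])) [ 0.51818925  0.17299485 -2.36577089]
```

View pics/r7.png

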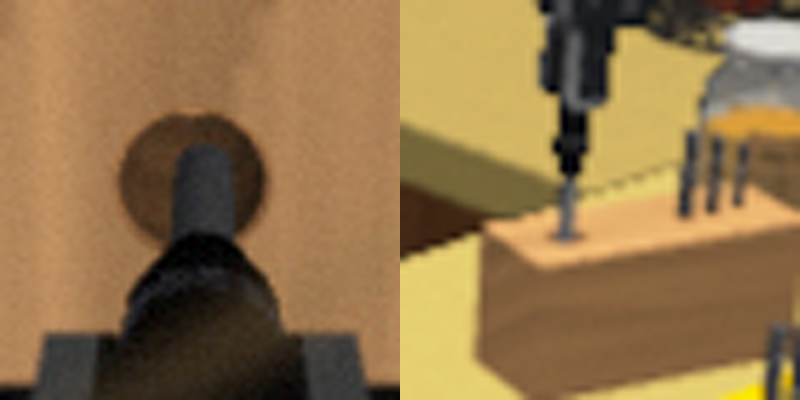

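The wrist view shows the rod inside the hole, about 1.6 mm towards the block's +x and about 1 mm towards its −y. Correcting, then lowering.

jog_arm(deltas=[[-0.001, 0.0014, 0, 0, 0, 0, 0], [0, 0, -0.008, 0, 0, 0, 0], [0, 0, -0.008, 0, 0, 0, 0], [0, 0, -0.008, 0, 0, 0, 0], [0, 0, -0.006, 0, 0, 0, 0], [0, 0, 0, 0, 0, 0, 0], [0, 0, 0, 0, 0, 0, 0]])

```text
t: 16.3
eef_pos: [0.5054, -0.2717, 0.1325]
tool_rot: [-0.0, 0.802, 0.598, -0.0]
contact_force: [-0.5, -0.6, -0.9]
gripper_width: 0.176
grasp_force: 68.8
```

jog_arm(deltas=[[0, 0, -0.003, 0, 0, 0, 0], [0, 0, -0.003, 0, 0, 0, 0], [0, 0, 0, 0, 0, 0, 0]])

```text
t: 16.6
eef_pos: [0.5052, -0.2717, 0.1263]
tool_rot: [-0.0, 0.802, 0.598, -0.0]
contact_force: [0.4, 0.5, -1.9]
gripper_width: 0.174
grasp_force: 68.9
```

jog_arm(deltas=[[0, 0, -0.003, 0, 0, 0, 0], [0, 0, -0.003, 0, 0, 0, 0], [0, 0, 0, 0, 0, 0, 0]])

```text
t: 16.9
eef_pos: [0.5051, -0.2717, 0.1202]
tool_rot: [-0.0, 0.802, 0.598, -0.0]
contact_force: [-0.9, 0.3, -3.1]
gripper_width: 0.176
grasp_force: 68.9
```

jog_arm(deltas=[[0, 0, -0.002, 0, 0, 0, 0], [0, 0, 0, 0, 0, 0, 0], [0, 0, 0, 0, 0, 0, 0]])

```text
t: 17.2
eef_pos: [0.5054, -0.2718, 0.1187]
tool_rot: [0.0, 0.802, 0.598, 0.0]
contact_force: [0.8, 0.2, -2.7]
gripper_width: 0.17
grasp_force: 68.9
```

jog_arm(deltas=[[0, 0, -0.002, 0, 0, 0, 0], [0, 0, 0, 0, 0, 0, 0], [0, 0, 0, 0, 0, 0, 0]])

```text
t: 17.5
eef_pos: [0.5053, -0.2718, 0.1167]
tool_rot: [-0.0, 0.802, 0.598, -0.0]
contact_force: [0.6, -0.4, -2.4]
gripper_width: 0.172
grasp_force: 68.9
```

jog_arm(deltas=[[0, 0, -0.002, 0, 0, 0, 0], [0, 0, 0, 0, 0, 0, 0], [0, 0, 0, 0, 0, 0, 0]])

```text
t: 17.8
eef_pos: [0.5056, -0.2719, 0.115]
tool_rot: [0.0, 0.802, 0.598, 0.0]
contact_force: [-0.7, -0.1, 0.4]
gripper_width: 0.172
grasp_force: 69.2
```

jog_arm(deltas=[[0, 0, -0.001, 0, 0, 0, 0], [0, 0, 0, 0, 0, 0, 0], [0, 0, 0, 0, 0, 0, 0]])

```text
t: 18.1
eef_pos: [0.5056, -0.2719, 0.1139]
tool_rot: [0.0, 0.802, 0.598, 0.0]
contact_force: [0.3, 0.3, 1.9]
gripper_width: 0.174
grasp_force: 69.3
```

The punch is on the hole's bottom at the original grasp height. Easing off and releasing.

jog_arm(deltas=[[0, 0, 0.0008, 0, 0, 0, 0], [0, 0, 0, 0, 0, 0, 0], [0, 0, 0, 0, 0, 0, 0.25], [0, 0, 0, 0, 0, 0, 0.4], [0, 0, 0, 0, 0, 0, 0.6], [0, 0, 0, 0, 0, 0, 0.7], [0, 0, 0, 0, 0, 0, 0.7], [0, 0, 0, 0, 0, 0, 0.7]], newtons=20)

```text
t: 18.9
eef_pos: [0.5054, -0.2718, 0.1145]
tool_rot: [-0.0, 0.802, 0.598, -0.0]
contact_force: [0.7, 0.1, -0.4]
gripper_width: 0.7
grasp_force: 0.0
```

jog_arm(deltas=[[0, 0, 0.01, 0, 0, 0, 0.7], [0, 0, 0.02, 0, 0, 0, 0.7], [0, 0, 0.03, 0, 0, 0, 0.7], [0, 0, 0.03, 0, 0, 0, 0.7], [0, 0, 0.03, 0, 0, 0, 0.7], [0, 0, 0.03, 0, 0, 0, 0.7], [0, 0, 0, 0, 0, 0, 0.7], [0, 0, 0, 0, 0, 0, 0.7], [0, 0, 0, 0, 0, 0, 0.7]])

```text
t: 19.8
eef_pos: [0.5047, -0.2716, 0.2639]
tool_rot: [-0.001, 0.802, 0.598, -0.0]
contact_force: [0.6, -1.0, -0.9]
gripper_width: 0.698
grasp_force: 0.0
```

Run:
```python
from station import bot
from h import *
o=bot.get_obs();print(o["t"],o["eef_pos"],o["contact_force"],o["gripper_width"])
t0=cv2.imread("pics/top0.png")[:,:,::-1];s0=cv2.imread("pics/scene0.png")[:,:,::-1]
t=bot.read_camera("top")["img"];s=bot.read_camera("scene")
for n,a,b in(("top",t0,t),("scene",s0,s["img"])):
    m=(np.abs(a.astype(int)-b).max(2)>50).astype(np.uint8);k,l,st,ce=cv2.connectedComponentsWithStats(m)
    print(n,[x.tolist() for x in st[1:] if x[4]>6])
# cap in scene, before/after
for im in(s0,s["img"]):
    c=im[138:152,318:332].astype(int);m=((c[:,:,2]>=c[:,:,0]-2)&(c.sum(2)>200)).astype(np.uint8)
    k,l,st,ce=cv2.connectedComponentsWithStats(m);i=1+np.argmax(st[1:,4]);print(st[i],ce[i]+[318,138])
w=bot.read_camera("wrist");g=cv2.cvtColor(w["img"],cv2.COLOR_RGB2GRAY)
```

```text
19.8 [ 0.50473726 -0.27161702  0.26385001] [ 0.56177516 -1.01989414 -0.87488212] 0.6983080259891362
top [[390, 117, 8, 19, 46], [431, 116, 7, 21, 88], [407, 123, 27, 16, 108], [397, 124, 8, 15, 54], [360, 137, 55, 129, 3240], [434, 139, 3, 11, 21], [398, 141, 4, 3, 7], [414, 150, 17, 16, 204], [436, 151, 7, 6, 23], [404, 155, 17, 18, 151], [438, 158, 3, 5, 7], [386, 225, 21, 46, 388], [381, 245, 12, 9, 60], [425, 254, 14, 9, 22], [483, 266, 29, 20, 418], [292, 270, 160, 91, 4409], [256, 320, 24, 16, 160], [415, 321, 27, 23, 337], [238, 330, 9, 14, 69], [265, 330, 19, 20, 158], [417, 330, 5, 4, 16], [402, 337, 5, 3, 13], [236, 340, 13, 27, 141], [369, 349, 143, 35, 3431], [246, 352, 4, 7, 18], [253, 373, 12, 11, 81], [338, 378, 5, 6, 16]]
scene [[315, 0, 4, 10, 34], [429, 0, 26, 5, 98], [484, 0, 28, 9, 212], [334, 13, 15, 3, 24], [323, 14, 10, 4, 15], [320, 19, 11, 27, 201], [420, 18, 92, 28, 810], [460, 19, 27, 3, 49], [321, 47, 25, 10, 152], [499, 50, 6, 6, 26], [316, 56, 31, 59, 967], [491, 58, 11, 19, 104], [470, 68, 2, 12, 12], [482, 82, 9, 27, 58], [415, 98, 2, 7, 9], [422, 100, 8, 8, 35], [411, 109, 15, 31, 171], [470, 110, 11, 7, 52], [465, 137, 4, 3, 10], [400, 138, 9, 14, 45], [411, 139, 5, 16, 24], [421, 142, 10, 12, 31], [460, 143, 7, 18, 45], [387, 145, 19, 52, 611], [450, 151, 6, 4, 10], [458, 160, 24, 72, 591], [386, 197, 3, 5, 13], [403, 199, 21, 11, 143], [432, 203, 26, 10, 115], [386, 208, 3, 8, 13]]
[ 6  5  5  6 30] [326.  145.5]
[ 6  5  5  6 30] [326.  145.5]
```

The cap is back at exactly its original scene pixels and nothing else has moved, apart from the arm. Handing in.

```bash
python3 -c "
from station import bot
print(bot.hand_in())"
```

```text
the job is handed in; nothing more can be done
None
```

The job is handed in: the punch tripped once in the bushing (the push fell from about 10.3 N to 7.7 N) and is back upright in its hole in the beech block. No other object showed any movement in the final pictures; the dent depth was not measured and `hand_in()` returned no verdict.

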